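# Flush a tea tin with the gas coupler

## Task

The white tea tin on the flushing station is due its gas flush: turn it in its cup until its green stripe faces the red window of the reader and let go of it, then take the gas coupler from its stand and press it squarely onto the tilted nipple until it snaps on and is fully home. Finish there, still gripping the coupler and holding it fully pressed down against its spring; the tin stays seated and facing the reader, the tea packs, the other tin and the tape dispenser stay where they are.

Things in the scene. Friction and masses are not known exactly. Their poses are not given: they have to be found in the camera images.
- station: Fixed white plate of the flushing station, 130 x 400 x 10 mm (long along its own y, from -135 to +265 mm). Origin on the table; z up. At its y = +130 mm is the tin's cup, at y = +205 to +250 mm the reader, at y = -80 mm the swivel block. It stands at a different place and yaw each time
- cup_center (a point): centre of the tin's seat, on the plate top (z = 10 mm): an open aluminium ring 66 mm inside, 78 mm outside, rim 20 mm above the table; the tin stands in it loosely and turns freely about its own axis. Axes as the station's
- reader_window (a point): centre of the red window of the code reader, a black block 60 wide x 45 deep x 70 mm on the plate (top 80 mm above the table, red centre line on top). The window looks along the station's -y at the tin, 75 mm from the tin's axis and 58 mm above the table. Axes as the station's
- tin: The tin to be turned: white, aluminium lid, 62 mm diameter, 115 mm tall, 0.15 to 0.31 kg, upright in the cup. Origin at the centre of its underside, z up; own +x points at the green stripe. Facing the reader: its +x along the station's +y (yaw = station's + 90 degrees). It starts 35 to 86 degrees short of that: turn it anticlockwise from above. Grip only the top 35 mm, above the reader
- tin_mark (a point): middle of the green stripe on the tin's side (12 mm wide, full height, carried on over the lid from rim to centre); 31 mm from the tin's axis along its +x, 58 mm above its underside
- tin_top (a point): centre of the tin's lid top
- stand: Fixed grey parking stand of the coupler, 70 x 70 x 24 mm, with a round pocket 38 mm wide and 14 mm deep from the top. Origin at the centre of its underside
- coupler: Loose hand-held gas coupler, 96 mm long, 0.19 to 0.3 kg, starting upright in the stand (mouth 10 mm above the table). Round about its z: brass sleeve 34 mm diameter, z 0 to 34 mm, then green gas cartridge (the grip) 30 mm diameter, z 34 to 96 mm. Origin at the centre of its mouth, the open lower end; z runs from the mouth to the cartridge's top
- coupler_mouth (a point): centre of the coupler's mouth (same as its origin). Inside: a lip with a 16 mm hole, 4 mm thick, at the mouth, then a 23 mm bore up to a ceiling 28 mm in
- coupler_grip (a point): the place to grip, middle of the cartridge, 65 mm from the mouth along the coupler's z; keep the grip within 30 mm of it. Grip firmly: the push is up to about 20 N
- block: Fixed blue swivel block that carries the nipple, 52 x 48 x 34 mm, on the plate, at a different yaw each time. Origin at the centre of its underside (10 mm above the table)
- nipple: The tilted nipple: round dark shoulder, 34 mm diameter, with a brass stem, 13 mm diameter, 26 mm long, tapered tip. Origin at the centre of the shoulder's face, 60 mm above the table; z runs out along the stem and leans 0.45 rad (26 degrees) from vertical towards the block's own -x, roughly towards the robot. Fully home, the coupler's mouth rests on the shoulder
- nipple_balls (a point): point on the stem's axis 14 mm above the shoulder, level with four sprung balls (20 mm across at their widest). The coupler's lip pushes them in: about 12 N at a mouth height of 15 mm over the shoulder. Below about 11 mm they snap out behind the lip, drawing the coupler on with up to 15 N. Let go, the coupler is pushed back up to about 6 mm
- checkpin (a joint): Travel (m) of a sprung pin, 5 mm diameter, standing 10 mm out of the stem's tip, pushed in by the coupler's ceiling. 0 when free; it begins to move when the mouth is 8 mm from the shoulder and reads about 0.008 with the coupler fully home. Its spring pushes back with 6 N at first, nearly 10 N when home, so the coupler must be held down
- pack1: foil tea pack, silver with a green band, 42 x 75 x 26 mm, lying on the table; a bystander; origin at the centre of its underside
- pack2: foil tea pack, silver with a green band, 42 x 75 x 26 mm, lying on the table; a bystander; origin at the centre of its underside
- pack3: foil tea pack, silver with a green band, 42 x 75 x 26 mm, lying on the table; a bystander; origin at the centre of its underside
- pack4: foil tea pack, silver with a green band, 42 x 75 x 26 mm, lying on the table; a bystander; origin at the centre of its underside
- tin2: green tin without a stripe, 62 mm diameter, 115 mm tall; a bystander; origin at the centre of its underside
- tapeholder: blue tape dispenser, 60 x 140 mm, 86 mm tall; a bystander; origin at the centre of its underside
Mind the look-alikes: they are no part of the job. What is shaped like the tin but turquoise is not meant.

How it is judged:
By the outcome, as a careful person would: the job done as asked, in the order asked, and still so for the second after the job is handed in, while the arm keeps its last pose, push and grip.
It also fails if it takes over 48 s, if anything falls off the work surface, if the arm or the gripper's body presses on something with over 40 N, if the wrist force passes 120 N, or if a joint passes its speed limit or range.

## Robot

A 6-joint arm with a two-finger parallel gripper is mounted at the origin on the work surface. World frame = base frame: x ahead of the robot, y to its left, z up, the work surface at z = 0. Lengths are in mm, angles in degrees, forces in N, time in s.
With the tool pointing down it reaches from about 350 to 850 mm from the base axis. Payload 8.1 kg.
Tool frame: the origin (TCP) lies between the finger pads, 19 mm behind the fingertips; this is the grasp point; z points along the fingers, y is the line along which they close (so a half turn about z gives the same grasp; the last joint's range is limited). The gripper opens to 85 mm and grips with 20 to 120 N. Pads are 22 mm wide; open, the fingers measure 114 mm over their backs; the gripper's body (76 mm by 85 mm) begins 54 mm behind the grasp point. The pads swing forward as they close: fully open they stand 13 mm farther back than shut.
Start: joints at [-71.242, 7.471, 85.268, -0, 87.261, -4.893], TCP at [240.725, -549.597, 249.992] pointing down, gripper open.
Joint ranges: [-169.43, 169.43], [-51.17, 129.36], [1.28, 143.12], [-76.62, 256.62], [0, 156.53], [-152.29, 152.29]. Speed limits (degrees/s): [136.94, 136.94, 159.86, 180, 180, 180].

## Interface

Orientations are given as [roll, pitch, yaw] about the fixed x, y, z axes, in that order (R = Rz(yaw) Ry(pitch) Rx(roll)).
In Python, from bench import sense, eyes, job, models gives the robot as it stands. The module is installed in compiled form; this text tells all that it offers.
- The arm moves only by the tool apply_moves, never from a script. Its argument "rows" is a list of rows, each a list of 6 numbers: the shift along the tool's x, y, z in mm, then the turn, a rotation vector about the tool's x, y, z in rad. In form: [[dx, dy, dz, rx, ry, rz], ...]. A call has exactly 5 rows; each row shifts and turns the commanded pose from where the row before left it, along the tool's axes as they then stand; what a row does not reach is not made up. A row lasts 1/8 s, in which the tool goes at most 62.5 mm and 10.7 degrees, less where a joint would pass 70% of its speed; a pose out of reach is approached as far as the arm can. A call is refused whole if a number of a shift passes 62.5 or a number of a turn 0.188, either way. A call with a gripper value outside its range is refused whole. "fingers" is the finger opening in mm, from 0 to 85.4, set as the call begins (left out, the last holds). The fingers move at their own pace and stop on an object; "grip_force" is the grip in N (left out, the last holds). Time passes only in rows, so rows that do not move let the fingers close, or fill a call up. It gives the time, the measured TCP pose, the force, the opening and the grip force at its end, in the units of the state.
- sense(): the state, without advancing time (a new reading comes with each control period).
- eyes.snapshot(name): name is "scene" or "top" or "wrist"; returns (picture, depth): 400x640x3 uint8, red, green, blue; 400x640 float32, mm along the optical axis (not along the pixel's ray), 0 where there is no reading.
- eyes.get_calibration(name): a dict with "intrinsics" (3x3 intrinsics, pixels), "D" ([k1, k2, p1, p2, k3] as OpenCV has them; the pictures are not rectified), "R" (3x3) and "t" (3): a world point X has camera coordinates R X + t; the wrist camera has in their place "mount" (4x4, takes a point from camera to tool coordinates, whose origin is the TCP and whose axes are the flange's). Camera axes: x right, y down, z forward; pixel columns grow to the right and rows downward; lengths in mm; the calibration is good to about 2 mm. A picture is of the moment at which its call begins: read the wrist's pose just before it. get_calibration takes no time and is no camera call.
- job.hand_in(): hands the job in; it is judged then, once.
Trained networks look in the newest picture that a camera, given by its name, has taken for a name from the list of things; names that differ only in an ending like _2 or _b are one class to them, and where a whole thing is asked for, a point or a joint stands for the part that bears it (a point fixed in the world has none). Each returns a list of dicts, best first, with "confidence" (0 to 1); they miss things now and then, are a little off and sometimes report something else, mostly with a low value. They report only what shows in the picture. A call takes as long as a camera call. They do not tell look-alikes from the thing itself.
- models.boxes_of(name, camera): "xyz" ([x, y, z] in mm, in world coordinates, good to about 4 mm: the middle of the surface that is visible of it).
- models.cut_out(name, camera): "pixels" (400x640 bool, what is visible of it).
- models.place_of(name, camera): "xyz" ([x, y, z] in mm, in world coordinates, good to about 4 mm: a listed point, or the origin of a listed thing).
The state is a dict: "time": time; "joint_pos": joint angles; "qd": joint speeds; "joint_efforts": joint torques, N m; "tool_pos": TCP position; "tcp_rot": TCP orientation; "ft_force": force on the tool from outside, world axes, zero at the start; "wrist_torque": the same for the moment, N m; "finger_gap": finger opening in mm; "grip_force": force on a finger pad.
Only numpy, scipy, OpenCV 4.12 (cv2) and the standard library are available. Lean on these libraries where they do the work, as an engineer would, in place of code of your own. Each camera call takes 0.05 s, during which the arm holds its last target. There are 200 camera calls.

## Working session

There is one attempt and no reset: what is moved stays moved. The work goes in short steps, Python scripts to look and compute and a tool call to move; the robot and the scene stay as the last step left them, time stands still between calls to the robot, and variables do not carry over. Pictures are saved under pics/ and viewed, at most 11 in all, crops included, and the job is handed in when it is done.

Besides the shell and the picture viewer there is one more tool, called after ">>>" in YAML: its name, and indented under it one key for each argument. apply_moves: Moves the arm, as the interface text tells. Its arguments: {"type":"object","properties":{"rows":{"type":"array"},"fingers":{"type":"number"},"grip_force":{"type":"number"}},"required":["rows"]}

```bash
mkdir -p pics; ls
cat > h.py <<'E'
from bench import sense, eyes, job, models
import numpy as np, cv2
from scipy.spatial.transform import Rotation as Ro
def px2w(cam,uv,depth=None,z=None):
    c=eyes.get_calibration(cam);K=np.array(c["intrinsics"]);D=np.array(c["D"])
    uv=np.array(uv,float).reshape(-1,2)
    n=cv2.undistortPoints(uv.reshape(-1,1,2),K,D).reshape(-1,2)
    r=np.c_[n,np.ones(len(n))]
    if cam=="wrist":
        M=np.array(c["mount"]);s=sense();T=np.eye(4);T[:3,:3]=Ro.from_euler('xyz',s["tcp_rot"],degrees=True).as_matrix();T[:3,3]=s["tool_pos"]
        T=T@M;Rw=T[:3,:3];o=T[:3,3]
    else:
        R=np.array(c["R"]);t=np.array(c["t"]);Rw=R.T;o=-R.T@t
    d=r@Rw.T
    if z is not None: k=(z-o[2])/d[:,2]
    else: k=np.asarray(depth,float).reshape(-1)
    return o+d*k[:,None]
E
python3 - <<'E'
from h import *
print(sense())
for c in ("scene","top"):
    p,d=eyes.snapshot(c); cv2.imwrite(f"pics/{c}0.png",p[:,:,::-1]); np.save(f"pics/{c}d.npy",d)
    k=eyes.get_calibration(c); R=np.array(k["R"]);print(c,(-R.T@np.array(k["t"])).round(),R[2].round(2))
for n in ["cup_center","reader_window","tin","tin_mark","tin_top","stand","coupler","coupler_grip","block","nipple","nipple_balls","tin2","tapeholder","pack1","station"]:
    for c in ("scene","top"):
        print(n,c,[(np.round(x["xyz"],1).tolist(),round(x["confidence"],2)) for x in models.place_of(n,c)][:4])
E
```

```text
pics
{'time': 0.0, 'joint_pos': array([-7.12397380e+01,  7.51652152e+00,  8.53300369e+01,  9.99323668e-04,
        8.72606430e+01, -4.89171563e+00]), 'qd': array([ 0.00498951,  0.01154194,  0.02646327, -0.05824469,  0.06151288,
        0.02411806]), 'joint_efforts': array([ 2.00475342e-04, -5.69391525e+01, -5.00554132e+01, -2.15506711e-04,
        1.42918172e-02, -6.34330536e-05]), 'tool_pos': array([ 240.58048973, -549.09221168,  248.92239623]), 'tcp_rot': array([-1.79893274e+02, -1.01358152e-02,  2.36519195e+01]), 'ft_force': array([-0.22276285,  1.32068366, -0.96474048]), 'wrist_torque': array([-0.04041925,  0.07410981, -0.01033982]), 'grip_force': 0.0, 'finger_gap': 85.25633342144823}
scene [1206. -760.  934.] [-0.5   0.59 -0.63]
top [ 417.   -4. 1143.] [ 0.16  0.03 -0.99]
cup_center scene [([571.5, 147.5, 13.3], 0.62)]
cup_center top [([571.4, 149.4, 12.5], 0.96), ([577.3, -61.7, 6.5], 0.73)]
reader_window scene [([574.7, 224.1, 55.1], 0.87)]
reader_window top [([572.2, 223.3, 60.9], 0.59)]
tin scene [([438.7, 160.1, 3.2], 0.93), ([729.1, 176.6, -1.1], 0.9), ([767.2, -78.8, -5.5
[... 1370 characters left out ...]
1.1], 0.9), ([767.2, -78.8, -5.5], 0.64), ([573.6, 150.1, 127.6], 0.48)]
tin2 top [([570.1, 147.4, 7.7], 0.9), ([441.9, 163.6, 6.1], 0.73), ([732.9, 179.4, 1.9], 0.67), ([356.8, -112.3, -0.1], 0.65)]
tapeholder scene [([567.4, 21.0, 1.6], 0.75), ([560.3, 441.6, 1.6], 0.74)]
tapeholder top [([766.8, -72.4, -2.1], 0.74), ([565.6, 443.1, 0.4], 0.69)]
pack1 scene [([372.7, -434.8, -3.1], 0.9), ([689.9, -311.4, 0.2], 0.58), ([426.7, 459.3, -1.8], 0.52), ([350.1, -112.8, 1.2], 0.49)]
pack1 top [([376.9, -429.0, 0.7], 0.93), ([355.9, -112.2, -1.2], 0.78), ([689.9, -309.9, 0.4], 0.64), ([426.6, 464.6, -3.6], 0.57)]
station scene [([569.3, 22.2, -3.8], 0.86)]
station top [([575.4, 13.5, -0.1], 0.57)]
```

View pics/scene0.png

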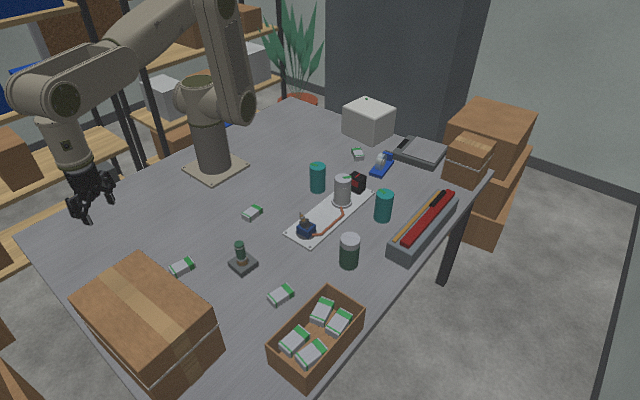

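View pics/top0.png

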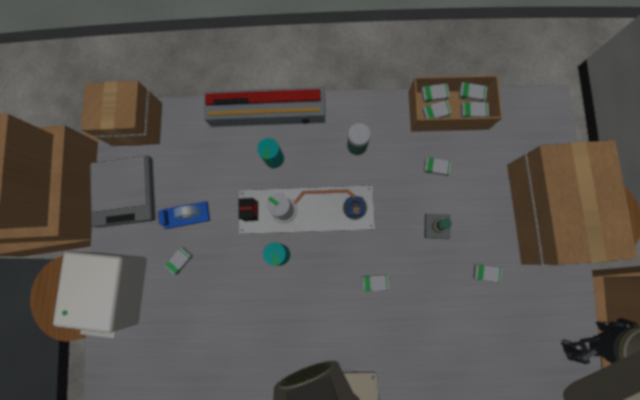

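Candidates for the white tin: the turquoise tins at scene (317,178) and (384,206), the green tin at (349,250), and the white one in the cup by the reader at scene (342,190) / top (279,207). By the description it is the last one. Next is a close crop to check this, plus the plate yaw and the stripe angle.

Run:
```python
from h import *
p=cv2.imread("pics/top0.png")
cr=cv2.resize(p[175:245,225:385],None,fx=5,fy=5,interpolation=cv2.INTER_CUBIC);cv2.imwrite("pics/crop1.png",cr)
k=eyes.get_calibration("wrist");print(np.array(k["mount"]).round(2),np.array(k["intrinsics"]).round(0))
# plate mask
hsv=cv2.cvtColor(p,cv2.COLOR_BGR2HSV)
sub=hsv[175:245,225:385]
for th in (160,175,190):
  m=((sub[:,:,2]>th)&(sub[:,:,1]<40)).astype(np.uint8)
  n,l,st,_=cv2.connectedComponentsWithStats(m);i=1+st[1:,4].argmax()
  pts=np.argwhere(l==i)[:,::-1]+[225,175]
  w=px2w("top",pts,z=10.)[:,:2]
  r=cv2.minAreaRect(w.astype(np.float32));print(th,st[i],r)
# stripe
g=((hsv[:,:,0]>45)&(hsv[:,:,0]<85)&(hsv[:,:,1]>80));g[:185]=0;g[230:]=0;g[:,:255]=0;g[:,310:]=0
pts=np.argwhere(g)[:,::-1]; w=px2w("top",pts,z=125.);print(len(pts),w.mean(0),pts.mean(0))
```

```text
[[-0.0000e+00 -9.6000e-01 -2.8000e-01  7.2000e+01]
 [ 1.0000e+00 -0.0000e+00  0.0000e+00 -8.0000e-02]
 [-0.0000e+00 -2.8000e-01  9.6000e-01 -1.2358e+02]
 [ 0.0000e+00  0.0000e+00  0.0000e+00  1.0000e+00]] [[310.   0. 319.]
 [  0. 310. 199.]
 [  0.   0.   1.]]Traceback (most recent call last):
  File "<stdin>", line 10, in <module>
ValueError: attempt to get argmax of an empty sequence
```

View pics/crop1.png

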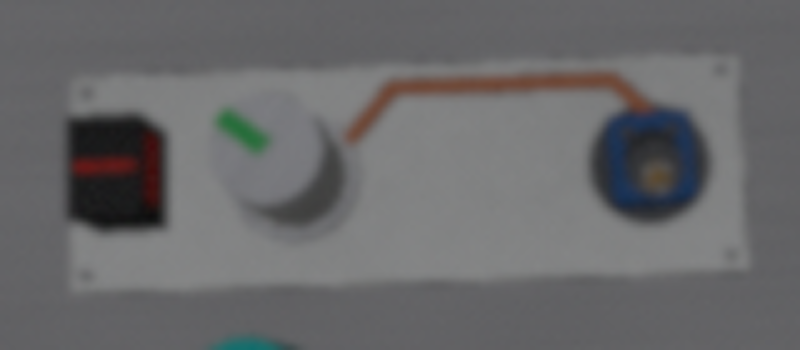

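Run:
```python
from h import *
p=cv2.imread("pics/top0.png")
hsv=cv2.cvtColor(p,cv2.COLOR_BGR2HSV)
sub=hsv[175:245,225:385]
for th in (115,125,135):
  m=((sub[:,:,2]>th)&(sub[:,:,1]<40)).astype(np.uint8)
  m[:, :40]&=1
  n,l,st,_=cv2.connectedComponentsWithStats(m);i=1+st[1:,4].argmax()
  pts=np.argwhere(l==i)[:,::-1]+[225,175]
  w=px2w("top",pts,z=10.)[:,:2]
  r=cv2.minAreaRect(w.astype(np.float32));print(th,st[i],r)
g=((hsv[:,:,0]>45)&(hsv[:,:,0]<80)&(hsv[:,:,1]>80));g[:185]=0;g[230:]=0;g[:,:255]=0;g[:,310:]=0
pts=np.argwhere(g)[:,::-1]; w=px2w("top",pts,z=125.)[:,:2];c=w.mean(0)
u,s,v=np.linalg.svd(w-c);print(len(pts),c,v[0],np.degrees(np.arctan2(*v[0][::-1])),s)
print("from centre",np.degrees(np.arctan2(*(c-[570,147.5])[::-1])), np.linalg.norm(c-[570,147.5]))
```

```text
115 [  14   11  136   47 4168] ((572.7418212890625, 85.03877258300781), (128.8404083251953, 398.35302734375), 0.5628675818443298)
125 [  15   13  133   45 3153] ((571.3129272460938, 84.99839782714844), (124.61581420898438, 391.9415588378906), 0.570300817489624)Traceback (most recent call last):
  File "<stdin>", line 8, in <module>
ValueError: attempt to get argmax of an empty sequence
```

>>> apply_moves:
  rows:
    - [0,0,-20,0,0,0]
    - [60,-20,0,0,0,0]
    - [60,-20,0,0,0,0]
    - [60,-20,0,0,0,0]
    - [60,-20,0,0,0,0]

```text
time: 2.22
tool_pos: [427.8, -381.0, 272.1]
tcp_rot: [179.9, -0.0, 23.6]
ft_force: [0.2, -0.4, 0.4]
finger_gap: 85.3
grip_force: 0.0
```

>>> apply_moves:
  rows:
    - [44,-43,0,0,0,0]
    - [44,-43,0,0,0,0]
    - [44,-43,0,0,0,0]
    - [44,-43,0,0,0,0]
    - [44,-43,0,0,0,0]

```text
time: 2.85
tool_pos: [542.5, -95.0, 272.1]
tcp_rot: [179.9, -0.1, 23.6]
ft_force: [1.4, 0.1, 0.3]
finger_gap: 85.4
grip_force: 0.0
```

>>> apply_moves:
  rows:
    - [10,-10,20,0,0,0]
    - [10,-10,20,0,0,0]
    - [10,-10,20,0,0,0]
    - [0,0,0,0,0,0]
    - [0,0,0,0,0,0]

```text
time: 3.48
tool_pos: [556.9, -58.2, 210.1]
tcp_rot: [180.0, 0.0, 23.6]
ft_force: [0.3, -0.4, 0.7]
finger_gap: 85.1
grip_force: 0.0
```

Run:
```python
from h import *
s=sense();print(s["tool_pos"],s["tcp_rot"])
p,d=eyes.snapshot("wrist");cv2.imwrite("pics/w1.png",p[:,:,::-1]);np.savez("pics/w1.npz",p=p,d=d,pos=s["tool_pos"],rot=s["tcp_rot"])
for n in ["nipple","nipple_balls","block"]:
    print(n,[(np.round(x["xyz"],1).tolist(),round(x["confidence"],2)) for x in models.place_of(n,"wrist")][:3])
m=models.cut_out("nipple","wrist")
for x in m: print(x["confidence"],x["pixels"].sum(),np.argwhere(x["pixels"]).mean(0))
```

```text
[556.90588725 -58.17652866 210.13703967] [1.79990390e+02 1.71393465e-02 2.35984153e+01]
nipple [([511.4, -297.7, 77.6], 0.34), ([509.5, -300.8, 6.0], 0.2)]
nipple_balls [([557.4, -61.5, 76.4], 0.92)]
block [([573.8, -63.3, 3.5], 0.94)]
0.67 1514 [179.93527081 326.93659181]
```

View pics/w1.png

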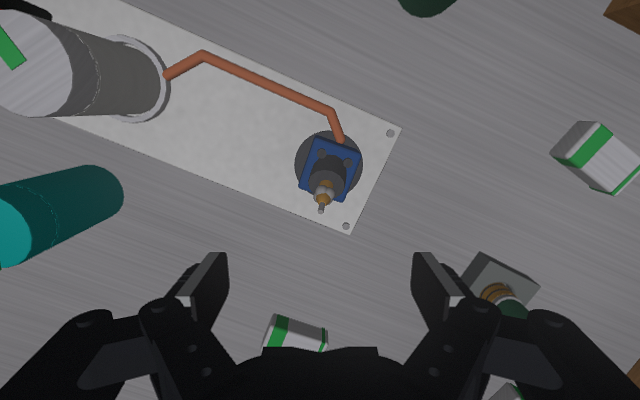

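Wrist view: blue block at (330,170), dark shoulder and brass stem around (323,190), pin tip at (321,210), white tin with its stripe at (20,55), coupler in its stand at (495,290). I'll zoom in and measure the nipple axis.

Run:
```python
from h import *
f=np.load("pics/w1.npz");p=f["p"];d=f["d"]
cv2.imwrite("pics/w1c.png",cv2.resize(p[125:225,270:390],None,fx=6,fy=6,interpolation=cv2.INTER_CUBIC)[:,:,::-1])
hsv=cv2.cvtColor(p,cv2.COLOR_RGB2HSV)
ys,xs=np.mgrid[125:225,270:390];uv=np.c_[xs.ravel(),ys.ravel()]
W=px2w("wrist",uv,depth=d[uv[:,1],uv[:,0]]);H=hsv[uv[:,1],uv[:,0]]
blue=(H[:,0]>100)&(H[:,0]<130)&(H[:,1]>90)
b=W[blue&(abs(W[:,2]-44)<3)];print("blue",len(b),np.median(b[:,2]),cv2.minAreaRect(b[:,:2].astype(np.float32)))
hi=W[(W[:,2]>53)&(W[:,2]<130)&(np.hypot(W[:,0]-560,W[:,1]+62)<40)]
np.save("pics/hi.npy",hi);print(len(hi),hi.min(0),hi.max(0))
for z0 in range(46,104,4):
    q=W[(W[:,2]>=z0)&(W[:,2]<z0+4)&(np.hypot(W[:,0]-560,W[:,1]+62)<40)]
    if len(q): print(z0,len(q),q.mean(0).round(1),np.ptp(q,0).round(1))
# shoulder pixels: dark low-sat; fit plane
sh=W[(~blue)&(H[:,1]<60)&(H[:,2]<90)&(W[:,2]>50)&(W[:,2]<72)&(np.hypot(W[:,0]-560,W[:,1]+62)<30)]
c=sh.mean(0);u,s,v=np.linalg.svd(sh-c);print("shoulder",len(sh),c,s,v)
```

```text
blue 1176 44.15748200917645 ((574.0512084960938, -60.94256591796875), (52.041202545166016, 47.77626419067383), 3.844334840774536)
1313 [547.05925847 -78.32655325  53.06094101] [586.12339613 -44.84134951  94.28206575]
46 249 [586.7 -59.2  48.3] [42.9 41.5  3.9]
50 100 [581.6 -58.8  52.2] [37.8 31.5  3.9]
54 154 [572.2 -57.7  56.2] [33.7 33.   3.9]
58 267 [569.1 -59.9  60.2] [27.3 33.5  4. ]
62 363 [572.7 -60.8  64.1] [19.5 31.9  3.9]
66 111 [574.2 -61.2  67.2] [15.2 21.4  3.9]
70 14 [559.4 -58.4  72.6] [14.3 17.1  3.7]
74 97 [561.4 -60.5  76.3] [15.8 17.2  3.7]
78 151 [560.1 -61.6  79.9] [14.2 15.4  3.9]
82 68 [556.2 -62.1  83.7] [8.5 8.5 3.9]
86 24 [552.9 -62.1  87.9] [5.1 4.6 3.9]
90 36 [549.7 -62.5  92.5] [5.5 4.9 3.4]
94 1 [550.8 -63.4  94.3] [0. 0. 0.]
shoulder 915 [573.2639705  -59.77118419  60.61436676] [284.66525551 243.36277915 132.11047675] [[-0.3174553   0.94730974 -0.04273639]
 [ 0.94271255  0.31039959 -0.12225035]
 [ 0.10254359  0.07909715  0.99157877]]
```

View pics/w1c.png

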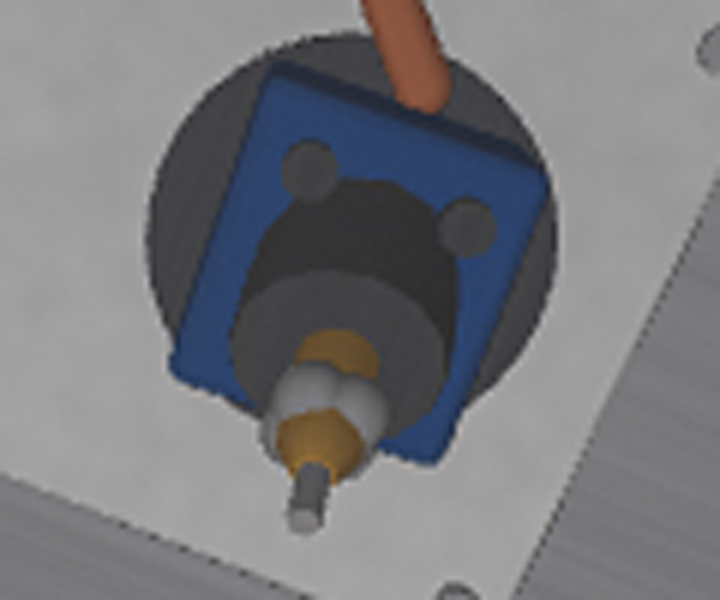

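Run:
```python
from h import *
hi=np.load("pics/hi.npy");a=np.radians(3.84)
n=np.array([-np.sin(.45)*np.cos(a),-np.sin(.45)*np.sin(a),np.cos(.45)]);O=np.array([565.1,-61.4,60])
ex=np.array([np.cos(.45)*np.cos(a),np.cos(.45)*np.sin(a),np.sin(.45)]);ey=np.cross(n,ex)
L=(hi-O)@np.c_[ex,ey,n]
f=L[(abs(L[:,2])<1.5)&(np.hypot(L[:,0],L[:,1])<19)]
print(len(f),"plane off",np.median(f[:,2]),"y range",np.percentile(f[:,1],[0.5,99.5]),"x",np.percentile(f[:,0],[.5,99.5]),cv2.minEnclosingCircle(f[:,:2].astype(np.float32)))
for lo,hi_ in((10,18),(18,26),(26,34),(34,38)):
    q=L[(L[:,2]>lo)&(L[:,2]<hi_)&(np.hypot(L[:,0],L[:,1])<12)];print(lo,len(q),q.mean(0).round(1),q.min(0).round(1),q.max(0).round(1))
print(np.c_[ex,ey,n])
```

```text
504 plane off 0.7269582477582703 y range [-16.4266078   16.21956355] x [-13.12313092  16.11334756] ((-0.3506462574005127, -0.08967592567205429), 16.914234161376953)
10 112 [ 5.4  0.8 15.8] [-5.6 -8.7 10.2] [ 9.3  8.5 18. ]
18 189 [ 2.7  0.5 21.2] [-6.1 -8.3 18. ] [ 7.2  8.1 25.8]
26 54 [ 1.1 -0.1 28.9] [-1.5 -3.7 26. ] [ 3.   3.3 33.7]
34 34 [ 0.1 -0.1 36.2] [-2.8 -2.5 34.1] [ 1.9  2.3 37.7]
[[ 8.98425560e-01 -6.69704810e-02 -4.33989018e-01]
 [ 6.03033756e-02  9.97754957e-01 -2.91298511e-02]
 [ 4.34965534e-01 -3.46944695e-18  9.00447102e-01]]
```

>>> apply_moves:
  rows:
    - [17,-38,0,0,0,0.0]
    - [17,-38,0,0,0,0]
    - [17,-38,0,0,0,0]
    - [17,-38,0,0,0,0]
    - [17,-38,0,0,0,0]

```text
time: 4.35
tool_pos: [558.8, 152.0, 210.6]
tcp_rot: [180.0, -0.1, 23.6]
ft_force: [0.4, -0.1, 0.8]
finger_gap: 85.3
grip_force: 0.0
```

```bash
cat > tin.py <<'E'
from h import *
def tin(save=None):
    p,d=eyes.snapshot("wrist")
    if save: cv2.imwrite(save,p[:,:,::-1])
    hsv=cv2.cvtColor(p,cv2.COLOR_RGB2HSV)
    ys,xs=np.mgrid[0:400,0:640];uv=np.c_[xs.ravel(),ys.ravel()]
    W=px2w("wrist",uv,depth=d.ravel());h=hsv.reshape(-1,3)
    ok=(abs(W[:,2]-125)<5)&(np.hypot(W[:,0]-571,W[:,1]-149)<42)&(d.ravel()>0)&(h[:,2]>50)
    L=W[ok];c,r=cv2.minEnclosingCircle(L[:,:2].astype(np.float32))
    g=(h[ok][:,0]>45)&(h[ok][:,0]<80)&(h[ok][:,1]>90);G=L[g][:,:2];m=G.mean(0);v=np.linalg.svd(G-m)[2][0]
    if v[1]<0:v=-v
    print("lid",len(L),L[:,2].mean(),c,r,"med",np.median(L[:,:2],0),"stripe n",len(G),m,"pca",np.degrees(np.arctan2(v[1],v[0])),"ctr",np.degrees(np.arctan2(*(m-c)[::-1])))
    # circle fit on grip-free boundary
if __name__=="__main__":
    import sys
    s=sense();print(s["tool_pos"],s["tcp_rot"],s["finger_gap"]);tin(sys.argv[1] if len(sys.argv)>1 else None)
E
python3 tin.py pics/w2.png
```

```text
[558.78331706 151.95231848 210.61571412] [ 1.79982748e+02 -5.78865386e-02  2.36301809e+01] 85.27264909170444
lid 5691 124.660797626054 (570.648681640625, 154.3517303466797) 31.260709762573242 med [572.38877006 154.62382618] stripe n 738 [580.50928451 166.64006609] pca 52.59379636765943 ctr 51.25518795383604
```

View pics/w2.png

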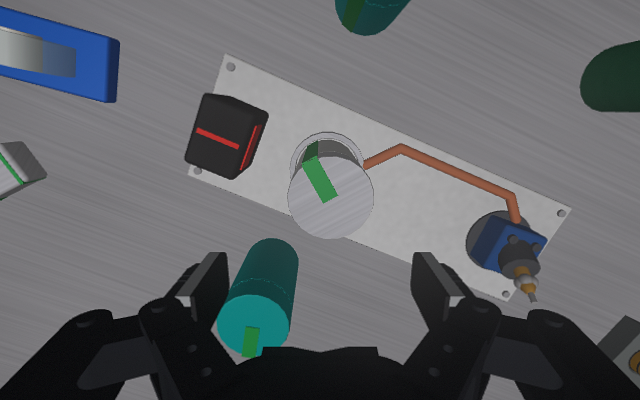

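>>> apply_moves:
  rows:
    - [4,2,15,0,0,0]
    - [4,2,15,0,0,0]
    - [3,1,15,0,0,0]
    - [0,0,15,0,0,0]
    - [0,0,0,0,0,0]

```text
time: 5.03
tool_pos: [569.4, 150.0, 147.7]
tcp_rot: [-179.9, 0.2, 23.6]
ft_force: [0.5, 0.7, 0.0]
finger_gap: 85.5
grip_force: 0.0
```

```bash
python3 tin.py; python3 tin.py
```

```text
[569.42278057 149.95646287 147.65248541] [-179.94756994    0.21149863   23.61029546] 85.48696350986381
lid 10138 125.94063504023642 (572.3749389648438, 149.7078857421875) 31.344980239868164 med [574.53256286 150.38680204] stripe n 1361 [581.91819917 162.28275627] pca 52.50201101799058 ctr 52.80458522436875
[570.05166123 150.22453592 148.9419286 ] [-1.79970589e+02  1.11989467e-01  2.36227423e+01] 85.09069802181436
lid 9937 125.63163951263991 (572.1102905273438, 149.7214813232422) 31.143285751342773 med [574.36642361 150.23058045] stripe n 1337 [581.75683797 162.00772572] pca 52.32944641750699 ctr 51.86276149118566
```

>>> apply_moves:
  rows:
    - [1.5,1,12,0,0,0]
    - [0,0,12,0,0,0]
    - [0,0,12,0,0,0]
    - [0,0,0,0,0,0]
    - [0,0,0,0,0,0]

```text
time: 5.75
tool_pos: [572.5, 150.4, 114.1]
tcp_rot: [-180.0, 0.0, 23.7]
ft_force: [-0.3, -0.4, -0.2]
finger_gap: 85.5
grip_force: 0.0
```

>>> apply_moves:
  rows:
    - [0,0,0,0,0,0]
    - [0,0,0,0,0,0]
    - [0,0,0,0,0,0]
    - [0,0,0,0,0,0]
    - [0,0,0,0,0,0]
  fingers: 50
  grip_force: 25

```text
time: 6.38
tool_pos: [573.0, 150.4, 114.8]
tcp_rot: [180.0, -0.1, 23.6]
ft_force: [-0.6, -0.6, 5.3]
finger_gap: 61.3
grip_force: 28.1
```

>>> apply_moves:
  rows:
    - [0,0,0,0,0,-0.133]
    - [0,0,0,0,0,-0.133]
    - [0,0,0,0,0,-0.133]
    - [0,0,0,0,0,-0.133]
    - [0,0,0,0,0,-0.133]

```text
time: 7.0
tool_pos: [572.5, 151.5, 114.8]
tcp_rot: [-180.0, -0.1, 62.0]
ft_force: [-2.9, 4.4, 7.1]
finger_gap: 61.3
grip_force: 28.2
```

>>> apply_moves:
  rows:
    - [0,0,0,0,0,0]
    - [0,0,0,0,0,0]
    - [0,0,0,0,0,0]
    - [0,0,0,0,0,0]
    - [0,0,0,0,0,0]

```text
time: 7.62
tool_pos: [572.7, 151.1, 114.8]
tcp_rot: [-180.0, -0.1, 61.8]
ft_force: [-1.9, 2.0, 6.1]
finger_gap: 61.1
grip_force: 28.1
```

```bash
python3 tin.py
```

```text
[572.65655295 151.1185794  114.79106157] [-1.79997989e+02 -8.21981966e-02  6.17644600e+01] 61.0609028846803
lid 15248 124.74906687412808 (575.623046875, 156.82321166992188) 39.91495895385742 med [573.14264664 152.36994557] stripe n 2043 [571.28815976 165.71346408] pca 90.46066010736646 ctr 115.99386298805545
```

Stripe at 90.5°, as wanted (90.56°). Release and rise, then re-check.

>>> apply_moves:
  rows:
    - [0,0,0,0,0,0]
    - [0,0,0,0,0,0]
    - [0,0,0,0,0,0]
    - [0,0,0,0,0,0]
    - [0,0,0,0,0,0]
  fingers: 85

```text
time: 8.3
tool_pos: [572.5, 150.3, 113.9]
tcp_rot: [-180.0, 0.0, 61.8]
ft_force: [1.0, -0.9, 0.2]
finger_gap: 84.9
grip_force: 0.0
```

>>> apply_moves:
  rows:
    - [0,0,-20,0,0,0]
    - [0,0,-30,0,0,0]
    - [0,0,-30,0,0,0]
    - [0,0,0,0,0,0]
    - [0,0,0,0,0,0]

```text
time: 8.93
tool_pos: [572.6, 150.4, 194.5]
tcp_rot: [180.0, -0.0, 61.8]
ft_force: [0.5, 0.2, 0.1]
finger_gap: 84.9
grip_force: 0.0
```

```bash
python3 tin.py pics/w3.png; python3 tin.py
```

```text
[572.55452433 150.36213371 194.54056947] [ 1.79965541e+02 -2.56478875e-02  6.17532819e+01] 84.88395368456457
lid 6234 123.8056018659367 (571.5767211914062, 149.4674530029297) 31.145214080810547 med [572.41258305 150.77454866] stripe n 817 [571.26711358 165.08001209] pca 90.81307163274768 ctr 91.13606518174481
[572.07586342 150.26869947 193.58299275] [-1.79961542e+02  2.85191764e-02  6.17534858e+01] 84.84782324514828
lid 6300 124.2394372566051 (571.0089721679688, 149.40139770507812) 31.5621337890625 med [572.7103552  150.95828794] stripe n 828 [571.56133331 165.21382536] pca 90.46756109795568 ctr 87.99935219854328
```

View pics/w3.png

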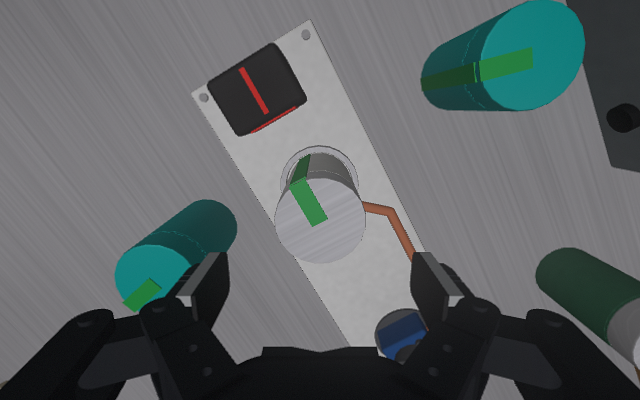

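Stripe (310,200) on the white tin lies in line with the reader's red line (255,90), and the tin is seated and released. On to the coupler.

>>> apply_moves:
  rows:
    - [-53,20,0,0,0,0]
    - [-53,20,0,0,0,0]
    - [-53,20,0,0,0,0]
    - [-53,20,0,0,0,0]
    - [-53,20,0,0,0,0]

```text
time: 9.65
tool_pos: [534.1, -131.9, 193.0]
tcp_rot: [-179.9, 0.0, 61.8]
ft_force: [1.6, 0.2, 0.3]
finger_gap: 84.9
grip_force: 0.0
```

>>> apply_moves:
  rows:
    - [-53,20,0,0,0,0]
    - [-53,20,0,0,0,0]
    - [-53,20,0,0,0,0]
    - [0,0,0,0,0,-0.187]
    - [0,0,0,0,0,-0.187]

```text
time: 10.28
tool_pos: [511.7, -299.6, 192.5]
tcp_rot: [-179.9, -0.1, 83.4]
ft_force: [0.6, -0.0, -0.1]
finger_gap: 84.9
grip_force: 0.0
```

>>> apply_moves:
  rows:
    - [0,0,0,0,0,-0.186]
    - [0,0,0,0,0,0]
    - [0,0,0,0,0,0]
    - [0,0,0,0,0,0]
    - [0,0,0,0,0,0]

```text
time: 10.9
tool_pos: [512.8, -298.8, 194.0]
tcp_rot: [-180.0, -0.0, 93.8]
ft_force: [-0.9, -0.7, 0.0]
finger_gap: 84.9
grip_force: 0.0
```

```bash
cat > cp.py <<'E'
from h import *
import sys
s=sense();print(s["tool_pos"],s["tcp_rot"])
p,d=eyes.snapshot("wrist");cv2.imwrite(sys.argv[1],p[:,:,::-1])
print([(np.round(x["xyz"],1).tolist(),round(x["confidence"],2)) for x in models.place_of("coupler_grip","wrist")][:3])
ys,xs=np.mgrid[0:400,0:640];uv=np.c_[xs.ravel(),ys.ravel()];W=px2w("wrist",uv,depth=d.ravel())
nr=np.hypot(W[:,0]-513.5,W[:,1]+300)<35
for z,t in((106,4),(44,4),(24,1.5)):
    q=W[nr&(abs(W[:,2]-z)<t)][:,:2].astype(np.float32)
    if len(q)>20: print(z,len(q),cv2.minEnclosingCircle(q),np.median(q,0))
E
python3 cp.py pics/w4.png
```

```text
[ 512.77048719 -298.81219477  193.95735804] [-1.79998664e+02 -2.54570797e-03  9.37732306e+01]
[([512.1, -300.5, 75.9], 0.62)]
106 1217 ((511.3329162597656, -299.5193786621094), 14.795271873474121) [ 511.31766 -298.5105 ]
44 156 ((511.4777526855469, -298.7922058105469), 16.440431594848633) [ 510.9989  -287.52246]
24 1963 ((513.5001220703125, -299.99737548828125), 34.996944427490234) [ 516.36365 -288.69226]
```

View pics/w4.png

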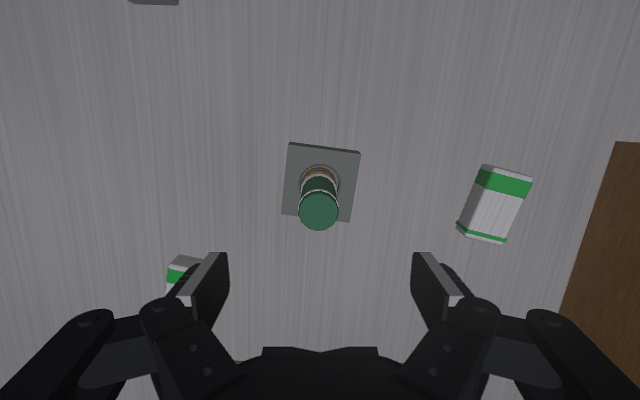

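Coupler upright in the stand at (319,210). Descend to its grip and close firmly.

>>> apply_moves:
  rows:
    - [0,-1.5,24,0,0,0]
    - [0,0,24,0,0,0]
    - [0,0,24,0,0,0]
    - [0,0,24,0,0,0]
    - [0,0,23,0,0,0]

```text
time: 11.62
tool_pos: [511.2, -299.0, 74.3]
tcp_rot: [180.0, 0.0, 93.8]
ft_force: [0.3, -0.6, 0.5]
finger_gap: 84.9
grip_force: 0.0
```

>>> apply_moves:
  rows:
    - [0,0,0,0,0,0]
    - [0,0,0,0,0,0]
    - [0,0,0,0,0,0]
    - [0,0,0,0,0,0]
    - [0,0,0,0,0,0]
  fingers: 15
  grip_force: 90

```text
time: 12.25
tool_pos: [512.2, -299.8, 76.8]
tcp_rot: [179.9, 0.1, 93.8]
ft_force: [-1.3, 0.4, 7.1]
finger_gap: 28.2
grip_force: 88.5
```

>>> apply_moves:
  rows:
    - [0,0,0,0,0,0]
    - [0,0,0,0,0,0]
    - [0,0,0,0,0,0]
    - [0,0,0,0,0,0]
    - [0,0,0,0,0,0]
  grip_force: 110

```text
time: 12.88
tool_pos: [512.2, -299.8, 76.9]
tcp_rot: [179.9, 0.1, 93.8]
ft_force: [-1.2, -0.1, 6.4]
finger_gap: 28.3
grip_force: 107.6
```

>>> apply_moves:
  rows:
    - [0,0,-50,0,0,0]
    - [0,0,-51,0,0,0]
    - [47,2,0,0,0,0]
    - [47,2,0,0,0,0]
    - [47,2,0,0,0,0]

```text
time: 13.5
tool_pos: [507.5, -156.6, 176.3]
tcp_rot: [180.0, -0.0, 93.8]
ft_force: [1.4, 0.9, -2.6]
finger_gap: 27.9
grip_force: 112.5
```

>>> apply_moves:
  rows:
    - [47,2.5,0,0,0,0]
    - [46,2.5,0,0,0,0]
    - [0,0,0,-0.15,0,0]
    - [0,0,0,-0.15,0,0]
    - [0,0,0,-0.15,0,0]

```text
time: 14.12
tool_pos: [506.8, -64.4, 176.5]
tcp_rot: [153.9, 0.1, 93.9]
ft_force: [-0.6, -0.4, -1.8]
finger_gap: 28.1
grip_force: 112.4
```

>>> apply_moves:
  rows:
    - [0,0,0,0,0,0]
    - [0,0,0,0,0,0]
    - [0,0,0,0,0,0]
    - [0,0,0,0,0,0]
    - [0,0,0,0,0,0]

```text
time: 14.75
tool_pos: [507.0, -64.8, 176.1]
tcp_rot: [154.3, -0.0, 93.9]
ft_force: [-1.4, 0.5, -2.2]
finger_gap: 27.9
grip_force: 112.3
```

```bash
cat > al.py <<'E'
from h import *
a=np.radians(3.84)
n=np.array([-np.sin(.45)*np.cos(a),-np.sin(.45)*np.sin(a),np.cos(.45)]);O=np.array([564.9,-61.4,60])
def al():
    s=sense();R=Ro.from_euler('xyz',s["tcp_rot"],degrees=True).as_matrix();X=np.array(s["tool_pos"])
    L=R.T@(O-X);print("t",s["time"],"O in tool",L.round(2),"tool n",(R.T@-n).round(4),"mouth h (66.5)",-n@(O-X)-66.5,"F tool",(R.T@s["ft_force"]).round(1),"gap",s["finger_gap"])
if __name__=="__main__": al()
E
python3 al.py
python3 - <<'E'
from h import *
p,d=eyes.snapshot("wrist");s=sense()
cv2.imwrite("pics/w5.png",p[:,:,::-1]);np.savez("pics/w5.npz",p=p,d=d)
E
```

```text
t 14.75 O in tool [ -0.56   1.82 129.82] tool n [-3.e-04  7.e-04  1.e+00] mouth h (66.5) 63.32174746045311 F tool [ 0.6 -2.2  1.3] gap 27.939462046123076
```

View pics/w5.png

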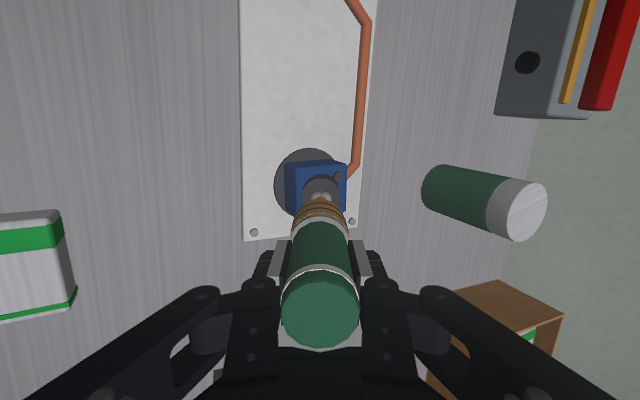

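Run:
```python
from h import *
f=np.load("pics/w5.npz");p=f["p"];d=f["d"]
c=eyes.get_calibration("wrist");K=np.array(c["intrinsics"]);D=np.array(c["D"]);M=np.array(c["mount"])
ys,xs=np.mgrid[0:400,0:640];uv=np.c_[xs.ravel(),ys.ravel()].astype(float)
q=cv2.undistortPoints(uv.reshape(-1,1,2),K,D).reshape(-1,2);P=np.c_[q,np.ones(len(q))]*d.reshape(-1,1);T=P@M[:3,:3].T+M[:3,3]
hsv=cv2.cvtColor(p,cv2.COLOR_RGB2HSV).reshape(-1,3)
from scipy.optimize import least_squares
def cf(z0,z1,r,g=None):
    m=(T[:,2]>z0)&(T[:,2]<z1)&(np.hypot(T[:,0],T[:,1])<r+6)&(T[:,0]>-3)
    if g is not None:m&=g
    q=T[m]
    if len(q)<10: print(z0,len(q));return
    s=least_squares(lambda c:np.hypot(q[:,0]-c[0],q[:,1]-c[1])-r,[0,0],loss="soft_l1");print(z0,z1,len(q),s.x.round(2),"y",np.percentile(q[:,1],[1,99]).round(1),"x",q[:,0].max().round(1))
green=(hsv[:,0]>50)&(hsv[:,0]<100)&(hsv[:,1]>60)
print("top z",np.percentile(T[green&(T[:,2]<-20)&(np.hypot(T[:,0],T[:,1])<12)][:,2],[5,50,95]))
t=T[green&(T[:,2]<-27)&(T[:,2]>-36)&(np.hypot(T[:,0],T[:,1])<20)];print("top circ",cv2.minEnclosingCircle(t[:,:2].astype(np.float32)))
for z in(-25,-15,-5,5,15): cf(z,z+10,15,green)
for z in(33,40,47,54,60): cf(z,z+7,17)
# nipple visible
g=(np.hypot(T[:,0],T[:,1])<22)&(T[:,2]>66)
for z in range(66,146,6):
    q=T[g&(T[:,2]>=z)&(T[:,2]<z+6)]
    if len(q)>5: print("nip",z,len(q),q.mean(0).round(1),q.min(0).round(1),q.max(0).round(1))
```

```text
top z [-29.96786951 -29.13422823 -28.23124744]
top circ ((0.45020008087158203, -0.34381580352783203), 15.120916366577148)
-25 -15 435 [-0.39 -0.49] y [-13.9  14.1] x 15.6
-15 -5 707 [-0.4  -0.53] y [-14.   12.9] x 15.4
-5 5 580 [-0.38 -0.56] y [-13.9  12.8] x 15.4
5 15 445 [-0.38 -0.61] y [-13.9  12.7] x 15.3
15 25 374 [-0.39 -0.64] y [-13.9  13.1] x 15.2
33 40 389 [-1.04 -0.74] y [-16.5  15. ] x 17.1
40 47 250 [-0.29 -0.68] y [-17.4  15.8] x 17.2
47 54 146 [-0.32 -0.71] y [-16.4  13.6] x 17.0
54 61 156 [-0.18 -0.72] y [-16.8  15.2] x 17.0
60 67 84 [-0.53 -0.72] y [-14.2  13.3] x 16.8
nip 66 9 [13.2  1.2 66.7] [  9.1 -11.1  66. ] [15.6 12.8 67.3]
nip 102 7 [ 4.600e+00 -1.000e-01  1.072e+02] [  3.6  -2.3 106.1] [  5.4   3.9 108. ]
nip 108 123 [  5.2   0.5 111.3] [  1.2  -8.  108.5] [  7.7   8.8 113.9]
nip 114 18 [ 6.300e+00 -1.000e-01  1.149e+02] [  2.5  -8.  114. ] [  7.6   8.8 116.4]
nip 126 611 [  5.6   0.6 129.3] [ -9.3 -16.2 126.4] [ 15.8  17.2 132. ]
nip 132 102 [  7.2  -8.7 136. ] [ -9.6 -21.8 132.1] [ 15.7  15.5 138. ]
nip 138 248 [  9.2 -11.8 140.3] [-11.9 -21.9 138. ] [ 21.3  15.1 144. ]
nip 144 142 [ 16.3   4.  147.3] [  6.7  -6.1 144. ] [ 21.6  17.2 149.9]
```

Coupler is straight in the grip and the nipple axis is ~1 mm off. Correct that and approach.

>>> apply_moves:
  rows:
    - [-0.7,1.4,6,0,0,0]
    - [0,0,8,0,0,0]
    - [0,0,8,0,0,0]
    - [0,0,8,0,0,0]
    - [0,0,4,0,0,0]

```text
time: 15.42
tool_pos: [522.4, -64.3, 145.0]
tcp_rot: [154.3, -0.0, 93.8]
ft_force: [-0.1, 1.2, -2.0]
finger_gap: 28.2
grip_force: 112.4
```

>>> apply_moves:
  rows:
    - [0,0,2,0,0,0]
    - [0,0,2,0,0,0]
    - [0,0,2,0,0,0]
    - [0,0,1,0,0,0]
    - [0,0,0,0,0,0]

```text
time: 16.05
tool_pos: [525.7, -64.2, 139.7]
tcp_rot: [154.2, 0.0, 93.8]
ft_force: [0.2, -0.1, -1.4]
finger_gap: 28.3
grip_force: 112.4
```

```bash
python3 al.py
python3 - <<'E'
from h import *
p,d=eyes.snapshot("wrist")
cv2.imwrite("pics/w6.png",cv2.resize(p[120:320,200:440],None,fx=3,fy=3,interpolation=cv2.INTER_CUBIC)[:,:,::-1])
E
```

```text
t 16.05 O in tool [ 0.18  0.74 88.88] tool n [ 0. -0.  1.] mouth h (66.5) 22.376301633566612 F tool [-0.1 -0.5  1.4] gap 28.26042254589179
```

View pics/w6.png

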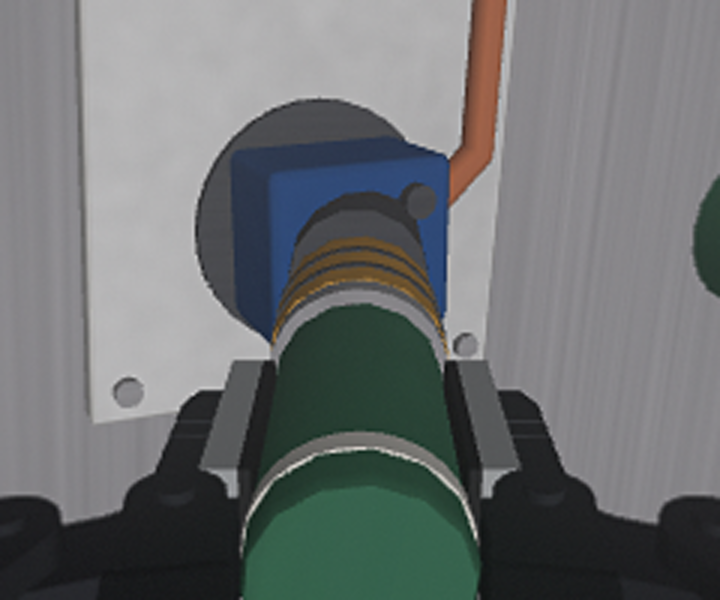

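Coupler coaxial with the shoulder ((355,250) in the crop), mouth ~22 mm up and no contact force, so the stem tip is inside the mouth. Pressing on.

>>> apply_moves:
  rows:
    - [0,0.3,1.5,0,0,0]
    - [0,0,1.5,0,0,0]
    - [0,0,1.5,0,0,0]
    - [0,0,1.5,0,0,0]
    - [0,0,0,0,0,0]

```text
time: 16.73
tool_pos: [528.8, -64.2, 135.3]
tcp_rot: [154.2, 0.0, 93.9]
ft_force: [-8.2, 0.6, 7.6]
finger_gap: 27.9
grip_force: 114.7
```

```bash
python3 al.py
```

```text
t 16.725 O in tool [ 0.43 -0.13 83.54] tool n [ 3.e-04 -4.e-04  1.e+00] mouth h (66.5) 17.037868909429733 F tool [  1.2  -4.  -10.4] gap 27.85198106260637
```

>>> apply_moves:
  rows:
    - [0,-0.4,1.5,0,0,0]
    - [0,0,1.5,0,0,0]
    - [0,0,1.5,0,0,0]
    - [0,0,1.5,0,0,0]
    - [0,0,0,0,0,0]

```text
time: 17.35
tool_pos: [530.9, -63.8, 128.3]
tcp_rot: [154.2, -0.0, 93.8]
ft_force: [7.2, 0.1, -9.3]
finger_gap: 27.6
grip_force: 111.4
```

```bash
python3 al.py
```

```text
t 17.35 O in tool [ 0.13  1.01 76.31] tool n [ 0.e+00 -2.e-04  1.e+00] mouth h (66.5) 9.807672076439047 F tool [-0.4  2.4 11.4] gap 27.610960942228857
```

Snapped: it now pulls on with +11 N. Press fully home.

>>> apply_moves:
  rows:
    - [0,0,2,0,0,0]
    - [0,0,2,0,0,0]
    - [0,0,2,0,0,0]
    - [0,0,2,0,0,0]
    - [0,0,0,0,0,0]

```text
time: 17.98
tool_pos: [534.3, -63.7, 121.8]
tcp_rot: [154.2, 0.0, 93.8]
ft_force: [-5.0, -0.0, 5.1]
finger_gap: 27.9
grip_force: 112.5
```

```bash
python3 al.py
```

```text
t 17.975 O in tool [ 0.22  0.76 68.97] tool n [0.e+00 1.e-04 1.e+00] mouth h (66.5) 2.474872903402826 F tool [ 0.3 -2.3 -6.8] gap 27.92534168294498
```

>>> apply_moves:
  rows:
    - [0,0,0.8,0,0,0]
    - [0,0,0.8,0,0,0]
    - [0,0,0.8,0,0,0]
    - [0,0,0,0,0,0]
    - [0,0,0,0,0,0]

```text
time: 18.6
tool_pos: [535.1, -63.6, 120.4]
tcp_rot: [154.2, 0.0, 93.9]
ft_force: [-17.6, 0.1, 16.0]
finger_gap: 28.1
grip_force: 115.6
```

```bash
python3 al.py
```

```text
t 18.6 O in tool [ 0.25  0.64 67.35] tool n [-0.e+00  5.e-04  1.e+00] mouth h (66.5) 0.8510051869157422 F tool [  1.3  -8.8 -22. ] gap 28.146397611330446
```

>>> apply_moves:
  rows:
    - [0,-0.4,0.4,0,0,0]
    - [0,0,0.2,0,0,0]
    - [0,0,0,0,0,0]
    - [0,0,0,0,0,0]
    - [0,0,0,0,0,0]

```text
time: 19.23
tool_pos: [535.2, -63.7, 120.4]
tcp_rot: [154.2, 0.0, 93.9]
ft_force: [-24.5, 0.7, 24.5]
finger_gap: 27.6
grip_force: 116.0
```

```bash
python3 al.py
python3 - <<'E'
from h import *
p,d=eyes.snapshot("wrist")
a=p[120:320,200:440]
q,_=eyes.snapshot("top")
b=cv2.resize(q[175:245,225:385],(480,210),interpolation=cv2.INTER_CUBIC)
a=cv2.resize(a,(480,390),interpolation=cv2.INTER_CUBIC)
cv2.imwrite("pics/fin.png",np.vstack([a,b])[:,:,::-1])
hsv=cv2.cvtColor(q,cv2.COLOR_RGB2HSV)
g=((hsv[:,:,0]>45)&(hsv[:,:,0]<80)&(hsv[:,:,1]>80));g[:185]=0;g[230:]=0;g[:,:255]=0;g[:,310:]=0
pts=np.argwhere(g)[:,::-1]; w=px2w("top",pts,z=125.)[:,:2];c=w.mean(0);v=np.linalg.svd(w-c)[2][0];print(len(w),c,v,np.degrees(np.arctan2(v[1],v[0])))
E
python3 al.py
```

```text
t 19.225 O in tool [ 0.3   0.58 67.32] tool n [-0.e+00  2.e-04  1.e+00] mouth h (66.5) 0.8214049183639247 F tool [  2.4 -11.3 -32.7] gap 27.61944455876123
35 [572.25019265 167.28462122] [ 0.02896131 -0.99958053] -88.34040704239209
t 19.325 O in tool [ 0.28  0.59 67.32] tool n [-0.e+00  2.e-04  1.e+00] mouth h (66.5) 0.815669637505593 F tool [  2.6 -11.6 -32. ] gap 28.049826674073877
```

View pics/fin.png

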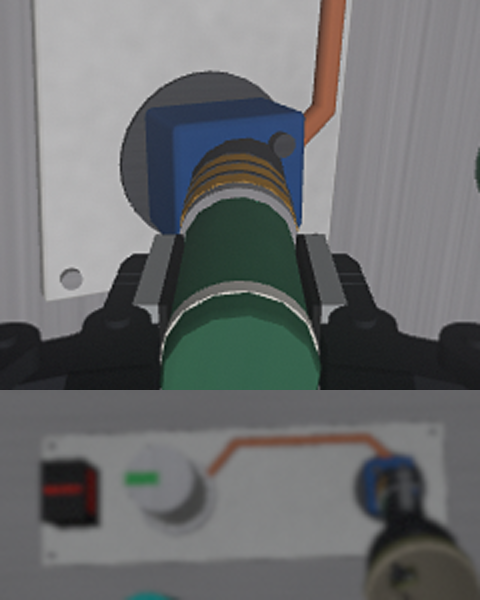

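Force rose 10 N with no travel, so the mouth is hard on the shoulder, with the brass sleeve on the dark shoulder at (240,165). The tin's stripe at (140,478) still points at the reader. Ease the push a little, then hand in.

>>> apply_moves:
  rows:
    - [0,0,-0.4,0,0,0]
    - [0,0,0,0,0,0]
    - [0,0,0,0,0,0]
    - [0,0,0,0,0,0]
    - [0,0,0,0,0,0]

```text
time: 19.95
tool_pos: [535.1, -63.7, 120.4]
tcp_rot: [154.2, 0.0, 93.9]
ft_force: [-18.0, 1.3, 17.7]
finger_gap: 27.9
grip_force: 115.7
```

Run:
```python
from al import *
al()
s=sense()
if np.linalg.norm(s["ft_force"])>18: print(job.hand_in())
```

```text
t 19.95 O in tool [ 0.26  0.63 67.36] tool n [ 0.e+00 -1.e-04  1.e+00] mouth h (66.5) 0.8586208900117782 F tool [  2.5  -8.4 -23.7] gap 27.93737181133243
the job is handed in; nothing more can be done
None
```

The job is handed in at 19.95 s: the white tin was turned to face the reader (stripe within about 2° of the window) and released, and the coupler snapped onto the nipple and is held fully pressed against the shoulder with about 24 N.

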